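# Refit and hold the night lamp's battery cap

### The job

Put the loose knurled battery cap over the battery tube of the night lamp on the crate, turn it until the hidden keyways inside it drop over the three pins of the tube, and push it fully home against the spring contact, its rim flat on the lamp's base. Finish while still holding the cap pushed fully home, as the spring lifts it when it is let go. Leave the other things on the crate where they are.

Things in the scene. Friction and masses are not known exactly. Their poses are not given: they have to be found in the camera images.
- collar: The battery cap: a loose plain aluminium cylinder with a knurled side, 54 mm in diameter (about 55 over the knurls), 40 mm tall, about 0.1 kg, closed on top, open below. At first it stands upright, open end down, on the crate beside the lamp. Origin at the centre of its lower rim, z up along its axis. A grip with the finger tips 10 mm above the rim clears the lamp's base when the cap is home.
- collar_top (a point): Centre of the cap's top, 40 mm above its rim. Inside the cap: a bore 31 mm in diameter, 36 mm deep, with three equal keyways 120 degrees apart, each 10 mm wide, along the whole bore. They are hidden, and neither the outside nor the cap's axes tell their angle: find them by turning the cap on the pins, at most 120 degrees, either way.
- lamp_seat (a point): On the night lamp's vertical axis, at the flat top of its round grey base; the cap is home when its rim rests here (cap origin on this point). The lamp is fixed to the crate; its base is 84 mm in diameter, 40 mm tall (74 mm across at the top), so this point is 40 mm above the crate's top. The aluminium battery tube, 28 mm in diameter and 30 mm tall, rises from here.
- tube_top (a point): Centre of the tube's top (upper 6 mm coned), 30 mm above lamp_seat. The cap has 1.5 mm play all round on the tube. At its foot are three steel pins, 120 degrees apart, 5 mm wide, out to 20 mm from the axis, 14 mm tall; this point's axes do not tell their angle. Keyways off the pins: the cap's rim stops 14 mm above lamp_seat. Keyways over them (within 0.05 to 0.14 rad, by centring): it can go to 0.
- plunger (a joint): The brass spring contact, a button 12 mm in diameter at the top of the lamp's tube; how far it is pressed down, in m. 0 = free, its top 42 mm above lamp_seat. It meets the cap's ceiling when the rim is 6 mm above lamp_seat and is pressed about 0.006 when the cap is home. Spring 800 N/m: about 5 N upwards on the cap when home, enough to lift it.
- crate: The whitewashed crate, fixed, 280 mm deep (x) by 560 mm wide (y) by 120 mm tall; origin at the centre of its underside, z up, its small door on the -x face. The lamp and the cap stand on it, one about 105 mm to each side of its middle.
- organiser: Bystander: clear plastic pill organiser with seven lids, 150 x 38 x 21 mm, loose on the crate; origin under its centre, x along its length.
- eggcup: Bystander: white ceramic egg cup, 48 mm in diameter, 48 mm tall, loose on the crate; origin under its centre, z up.
- phonestand: Bystander: black plastic phone stand, 75 x 65 mm foot, 75 mm tall, loose on the crate; origin under the centre of its foot.
- shoehorn: Bystander: short aluminium shoehorn, 127 mm long, 38 mm wide, lying on the crate; origin under its middle, x along its length.
Not all that is in view belongs to the job. Leave any purple or turquoise look-alike of the collar alone.

How it is judged (in metres and radians):
On the way, in this order (a step that is already met when the one before it is completed fails the run):
1. the cap is over the lamp's tube, not yet home (horizontal distance between collar and lamp_seat below 0.005 m and z of collar in the frame of lamp_seat between 0.004 and 0.028 m).
2. the cap is pushed home, keyways over the pins (z of collar in the frame of lamp_seat between -0.003 and 0.0025 m and horizontal distance between collar and lamp_seat below 0.004 m and angle between collar's own z axis and vertical below 0.08 rad), for 0.2 s.
At the end, for the whole second after the job is handed in: The cap is held by the robot (over 1 N of contact) pushed home on the lamp: its rim within 2.5 mm of the lamp's base top, on the axis within 4 mm, upright within 0.08 rad, the spring contact pressed, the cap at rest (all of step 2 and value of joint plunger above 0.003 m and contact force between any of the fingers, the arm and collar above 1 N and linear speed of collar below 0.02 m/s); the arm keeps its last pose, push and grip.
It fails at once if the pill organiser is shifted by more than 25 mm or tipped (distance of organiser from where it was at the start of the episode above 0.025 m or angle between organiser's own z axis and vertical above 0.35 rad).
It fails at once if the egg cup is shifted by more than 25 mm or tipped (distance of eggcup from where it was at the start of the episode above 0.025 m or angle between eggcup's own z axis and vertical above 0.35 rad).
It fails at once if the phone stand is shifted by more than 25 mm or tipped (distance of phonestand from where it was at the start of the episode above 0.025 m or angle between phonestand's own z axis and vertical above 0.35 rad).
It fails at once if the shoehorn is shifted by more than 25 mm or tipped (distance of shoehorn from where it was at the start of the episode above 0.025 m or angle between shoehorn's own z axis and vertical above 0.35 rad).
It also fails if it takes over 54 s, if anything falls off the work surface, if the arm or the gripper's body presses on something with over 40 N, if the wrist force passes 120 N, or if a joint passes its speed limit or range.

### The arm

A 6-joint arm with a two-finger parallel gripper is mounted at the origin on the work surface. World frame = base frame: x ahead of the robot, y to its left, z up, the work surface at z = 0. Lengths are in m, angles in degrees, forces in N, time in s.
With the tool pointing down it reaches from about 0.25 to 0.725 m from the base axis. Payload 9.7 kg.
Tool frame: the origin (TCP) lies at the very end of the fingers, on their centre line; the grasp point (between the pads) lies 19 mm behind it; z points along the fingers, y is the line along which they close (so a half turn about z gives the same grasp; the last joint's range is limited). The gripper opens to 85 mm and grips with 20 to 120 N. Pads are 22 mm wide; open, the fingers measure 114 mm over their backs; the gripper's body (76 mm by 85 mm) begins 54 mm behind the grasp point. The pads swing forward as they close: fully open they stand 13 mm farther back than shut.
Start: joints at [73.339, 4.979, 10.078, 95.1, 0, 90], TCP at [0.158, 0.527, 0.231] pointing down, gripper open.
Joint ranges: [-179.16, 179.16], [-48.56, 103.87], [-65.8, 70.77], [-126.05, 130.52], [-82.76, 87.17], [-180, 180]. Speed limits (degrees/s): [127.2, 127.2, 147.25, 180, 180, 180].

### API

Orientations are given as [roll, pitch, yaw] about the fixed x, y, z axes, in that order (R = Rz(yaw) Ry(pitch) Rx(roll)).
In Python, from workcell import bot gives the robot as it stands.
- The arm moves only by the tool step_arm, never from a script. Its argument "targets" is a list of rows, each a list of 3 entries, a list of its own where there are three numbers: the opening, from 0 (shut) to 1 (fully open), then the shift along the world's x, y, z in mm, then the turn, a rotation vector about the world's x, y, z in rad. In form: [[grip, [tx, ty, tz], [wx, wy, wz]], ...]. A call has 1 to 8 rows; each row is the pose to reach, as a shift and turn from the pose commanded when the call began; what a row does not reach only later rows make up. A row lasts 1/10 s, in which the tool goes at most 50 mm and 8.59 degrees, less where a joint would pass 70% of its speed; a pose out of reach is approached as far as the arm can. A call with a gripper value outside its range is refused whole. The fingers move at their own pace and stop on an object; "force" is the grip in N (left out, the last holds). Time passes only in rows, so rows that repeat a pose let the fingers close. It gives the time, the measured TCP pose, the force, the opening and the grip force at its end, in the units of the state.
- bot.get_obs(): the state, without advancing time (a new reading comes with each control period).
- bot.camera(name): name is "scene" or "top"; returns (picture, depth): 384x512x3 uint8, red, green, blue; 384x512 float32, m along the optical axis (not along the pixel's ray), 0 where there is no reading.
- bot.camera_params(name): a dict with "K" (3x3 intrinsics, pixels), "R" (3x3) and "t" (3): a world point X has camera coordinates R X + t. Camera axes: x right, y down, z forward; pixel columns grow to the right and rows downward; lengths in m; the calibration is good to about 2 mm. A picture is of the moment at which its call begins. camera_params takes no time and is no camera call.
- bot.job_done(): hands the job in; it is judged then, once.
The state is a dict: "time": time; "q": joint angles; "qd": joint speeds; "joint_efforts": joint torques, N m; "ee_pos": TCP position; "tcp_rot": TCP orientation; "wrist_force": force on the tool from outside, world axes, zero at the start; "torque": the same for the moment, N m; "opening": finger opening in m; "grasp_force": force on a finger pad.
Only numpy, scipy, OpenCV 4.12 (cv2) and the standard library are available. Lean on these libraries where they do the work, as an engineer would, in place of code of your own. Each camera call takes 0.05 s, during which the arm holds its last target. There are 200 camera calls.

## Working session

There is one attempt and no reset: what is moved stays moved. The work goes in short steps, Python scripts to look and compute and a tool call to move; the robot and the scene stay as the last step left them, time stands still between calls to the robot, and variables do not carry over. Pictures are saved under pics/ and viewed, at most 10 in all, crops included, and the job is handed in when it is done.

Besides the shell and the picture viewer there is one more tool, called as name(argument=value, ...) on one line, values as JSON. step_arm: Moves the arm, as the interface text tells. Its arguments: {"type":"object","properties":{"targets":{"type":"array","items":{"type":"array"}},"force":{"type":"number"}},"required":["targets"]}

```bash
mkdir -p pics
python3 - <<'E'
from workcell import bot
import cv2,numpy as np
o=bot.get_obs();print(o['time'],o['ee_pos'],o['tcp_rot'],o['opening'])
for n in("scene","top"):
    p,d=bot.camera(n);cv2.imwrite(f"pics/{n}0.png",p[...,::-1]);np.savez(f"{n}0.npz",p=p,d=d,**bot.camera_params(n))
a=cv2.imread("pics/scene0.png");b=cv2.imread("pics/top0.png")
cv2.imwrite("pics/both0.png",cv2.resize(np.vstack([a,b]),(400,600)) if 0 else b)
E
```

```text
0.0 [0.15763561 0.52668762 0.23057695] [-1.79923817e+02  9.68689957e-04  1.63337824e+02] 0.08536481177083545
```

View pics/top0.png

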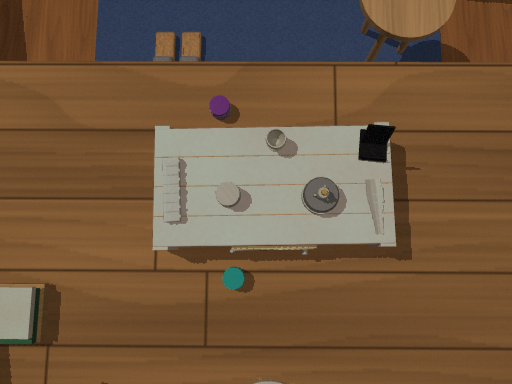

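View pics/scene0.png

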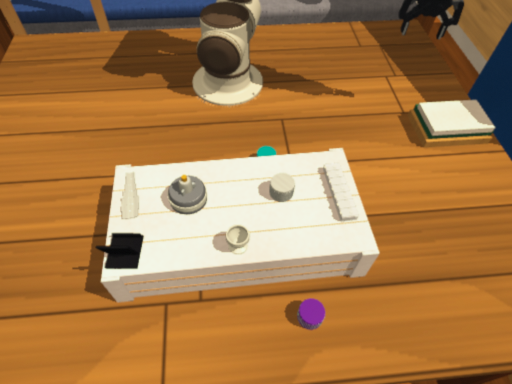

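Top picture: the candidates for the cap are grey (228,195) on the crate, purple (220,106) and turquoise (234,278). The grey one is plain aluminium and stands on the crate 105 mm from its middle, so it fits. The lamp is at (321,196), organiser (172,190), egg cup (276,139), phone stand (375,147) and shoehorn (376,207). I'll measure now and confirm with an enlarged crop.

```bash
cat > h.py <<'E'
import numpy as np,cv2
def cloud(f):
    z=np.load(f);d=z['d'];K,R,t=z['K'],z['R'],z['t']
    v,u=np.mgrid[:d.shape[0],:d.shape[1]]
    c=np.stack([(u-K[0,2])/K[0,0]*d,(v-K[1,2])/K[1,1]*d,d],-1)
    X=(c-t)@R
    X[d==0]=np.nan
    return z['p'],X
def circ(P):
    (x,y),r=cv2.minEnclosingCircle(P[:,:2].astype(np.float32)*1000);return np.round([x,y,r],1)
E
python3 - <<'E'
from h import *
C=None
for n in("top","scene"):
    p,X=cloud(n+"0.npz")
    Z=X[...,2]
    if n=="top":
        cap0=X[195,228];l0=X[196,321];print("cap px",cap0,"lamp px",l0)
        z=np.load("top0.npz");print("cam",-z['R'].T@z['t'],z['K'][0,0])
        for nm,(u,v) in dict(egg=(276,139),org=(172,190),phone=(372,150),shoe=(376,207)).items():print(nm,X[v,u].round(3))
    cr=Z[(abs(X[...,0]-.45)<.1)&(abs(Z-.12)<.01)];print(n,"crate z",np.nanmedian(cr))
    for nm,c,zr,r in(("cap",cap0,(.15,.17),.045),("cap side",cap0,(.13,.17),.045),("base",l0,(.153,.165),.06),("tube",l0,(.178,.2),.04),("plg",l0,(.197,.22),.04)):
        m=(np.hypot(X[...,0]-c[0],X[...,1]-c[1])<r)&(Z>zr[0])&(Z<zr[1])
        P=X[m]
        if len(P)>3:print(n,nm,len(P),P.mean(0).round(4),P.min(0).round(4),P.max(0).round(4),circ(P))
p=cv2.imread("pics/top0.png")[140:250,190:390];q=cv2.imread("pics/scene0.png")[150:260,110:310]
cv2.imwrite("pics/crop1.png",cv2.resize(np.vstack([p,q]),(545,600),interpolation=cv2.INTER_CUBIC))
E
```

```text
cap px [0.55879826 0.09049615 0.16022918] lamp px [ 0.55291546 -0.11227065  0.19491006]
cam [0.44107032 0.01240397 1.08160271] 415.7956546643104
egg [ 0.694 -0.018  0.138]
org [0.572 0.22  0.141]
phone [ 0.67  -0.243  0.128]
shoe [ 0.537 -0.249  0.122]
top crate z 0.12104086615227719
top cap 472 [0.5618 0.0917 0.1608] [0.535  0.0659 0.1504] [0.589  0.1179 0.1659] [562.5  92.   27.7]
top cap side 495 [0.561  0.0912 0.1599] [0.535  0.0645 0.1321] [0.589  0.1179 0.1659] [562.6  92.2  27.8]
top base 818 [ 0.5603 -0.1165  0.1604] [ 0.5219 -0.156   0.1531] [ 0.6012 -0.0776  0.165 ] [ 561.6 -117.8   40.3]
top tube 105 [ 0.5602 -0.1165  0.19  ] [ 0.548  -0.1309  0.1787] [ 0.5735 -0.1045  0.1975] [ 561.7 -117.8   13.8]
top plg 27 [ 0.5619 -0.1179  0.2027] [ 0.5561 -0.1229  0.1975] [ 0.5699 -0.1133  0.2051] [ 563.  -119.1    7.9]
scene crate z 0.1194078313111463
scene cap 435 [0.5653 0.0932 0.1587] [0.5361 0.067  0.1502] [0.5896 0.1206 0.1629] [563.6  93.7  28. ]
scene cap side 564 [0.5693 0.0922 0.1545] [0.5361 0.0662 0.1303] [0.5907 0.1206 0.1629] [563.6  93.7  28. ]
scene base 656 [ 0.5705 -0.1147  0.1588] [ 0.5254 -0.1549  0.153 ] [ 0.6024 -0.0769  0.1648] [ 562.8 -115.4   39.7]
scene tube 123 [ 0.5673 -0.1151  0.1876] [ 0.5529 -0.1295  0.1782] [ 0.5766 -0.1022  0.2   ] [ 562.8 -115.8   13.9]
scene plg 25 [ 0.5624 -0.1159  0.2007] [ 0.5563 -0.1205  0.1985] [ 0.5679 -0.1102  0.2031] [ 562.  -116.3    6.1]
```

View pics/crop1.png

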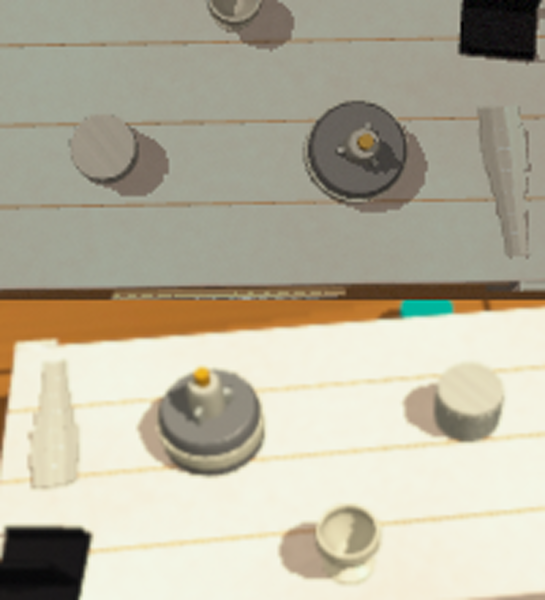

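The crop confirms it: grey knurled cap at crop (104,147), lamp with brass contact at (357,148). Cap ≈ (563, 92.5) mm and lamp ≈ (562, -117) mm. Next I'll move above the cap.

step_arm(targets=[[1,[405,-434,0],[0,0,0]],[1,[405,-434,0],[0,0,0]],[1,[405,-434,0],[0,0,0]],[1,[405,-434,0],[0,0,0]],[1,[405,-434,0],[0,0,0]],[1,[405,-434,0],[0,0,0]],[1,[405,-434,0],[0,0,0]],[1,[405,-434,0],[0,0,0]]], force=40)

```text
time: 0.9
ee_pos: [0.4316, 0.2326, 0.2312]
tcp_rot: [180.0, -0.0, 163.3]
wrist_force: [1.5, 1.0, -0.3]
opening: 0.0858
grasp_force: 0.0
```

```bash
python3 -c "
from workcell import bot
o=bot.get_obs();print(o['time'],o['q'],o['ee_pos'],o['tcp_rot'])"
```

```text
0.9 [ 2.83242495e+01 -3.19992447e+00  1.78317269e+00  9.49819984e+01
  3.56297982e-03  4.49860994e+01] [0.4315574  0.23262551 0.23117248] [ 1.79996703e+02 -1.74168574e-03  1.63338150e+02]
```

step_arm(targets=[[1,[131,-140,0],[0,0,0]],[1,[131,-140,0],[0,0,0]],[1,[131,-140,0],[0,0,0]],[1,[131,-140,0],[0,0,0]],[1,[131,-140,0],[0,0,0]],[1,[131,-140,0],[0,0,0]],[1,[131,-140,0],[0,0,0]]])

```text
time: 1.6
ee_pos: [0.5611, 0.095, 0.2311]
tcp_rot: [-180.0, -0.0, 163.4]
wrist_force: [1.1, -0.0, 0.3]
opening: 0.0853
grasp_force: 0.0
```

step_arm(targets=[[1,[2,-2.5,-30],[0,0,0]],[1,[2,-2.5,-60],[0,0,0]],[1,[2,-2.5,-85],[0,0,0]],[1,[2,-2.5,-101],[0,0,0]],[1,[2,-2.5,-101],[0,0,0]],[1,[2,-2.5,-101],[0,0,0]]])

```text
time: 2.2
ee_pos: [0.5632, 0.0928, 0.1312]
tcp_rot: [180.0, 0.0, 163.4]
wrist_force: [0.5, -0.5, 1.0]
opening: 0.0856
grasp_force: 0.0
```

step_arm(targets=[[0,[0,0,0],[0,0,0]],[0,[0,0,0],[0,0,0]],[0,[0,0,0],[0,0,0]],[0,[0,0,0],[0,0,0]],[0,[0,0,0],[0,0,0]],[0,[0,0,0],[0,0,0]]], force=50)

```text
time: 2.8
ee_pos: [0.5642, 0.0922, 0.1319]
tcp_rot: [179.9, 0.1, 163.3]
wrist_force: [-0.9, 1.0, 6.4]
opening: 0.0527
grasp_force: 53.0
```

step_arm(targets=[[0,[0,0,10],[0,0,0]],[0,[0,0,40],[0,0,0]],[0,[0,0,80],[0,0,0]],[0,[0,-50,90],[0,0,0]],[0,[0,-100,90],[0,0,0]],[0,[0,-150,90],[0,0,0]],[0,[0,-150,90],[0,0,0]],[0,[0,-150,90],[0,0,0]]])

```text
time: 3.6
ee_pos: [0.5635, -0.0593, 0.2208]
tcp_rot: [180.0, 0.0, 163.2]
wrist_force: [0.3, 1.4, -2.0]
opening: 0.0528
grasp_force: 52.8
```

Run:
```python
from workcell import bot
from h import *
n="scene";p,d=bot.camera(n);np.savez("s1.npz",p=p,d=d,**bot.camera_params(n));
cv2.imwrite("pics/s1.png",cv2.resize(p[100:260,100:312,::-1],(795,600),interpolation=cv2.INTER_CUBIC))
o=bot.get_obs();print(o['time'],o['ee_pos'],o['tcp_rot'],o['wrist_force'],o['opening'],o['grasp_force'])
```

```text
3.65 [ 0.56359616 -0.05819408  0.22069783] [1.79984826e+02 6.68239269e-03 1.63279655e+02] [-0.91607061  0.67099552 -1.19608669] 0.05267862998970442 52.77218890385029
```

View pics/s1.png

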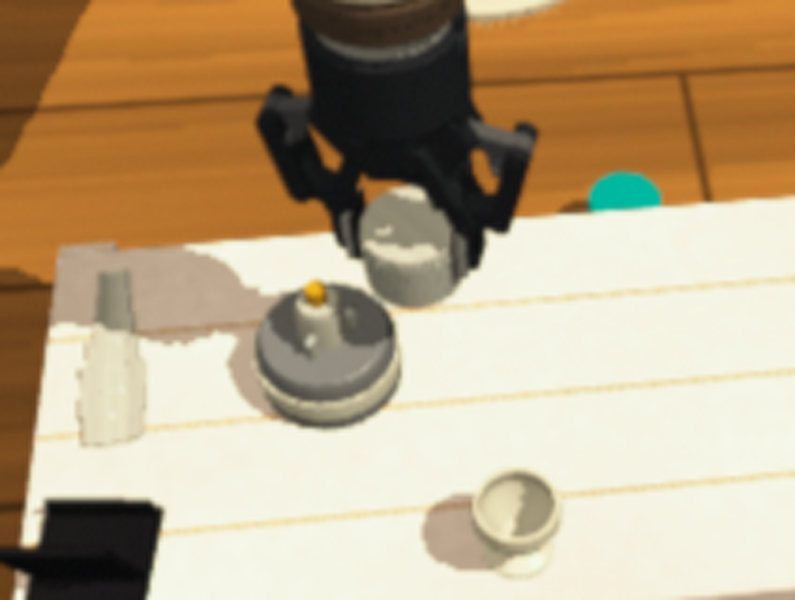

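The picture shows the cap held upright between the pads at crop (410,245), with the lamp beside it at (328,350). I'll check the cap's offset in the hand and its axis from depth.

Run:
```python
from h import *
from scipy.optimize import least_squares
p,X=cloud("s1.npz")
v,u=np.mgrid[:384,:512]
def fit(m,r):
    P=X[m];P=P[np.isfinite(P).all(1)]
    s=least_squares(lambda c:np.hypot(P[:,0]-c[0],P[:,1]-c[1])-r,P[:,:2].mean(0)-[.0,0],loss='soft_l1',f_scale=.001)
    return len(P),s.x.round(4),np.abs(s.fun).mean().round(4),P[:,2].min().round(4),P[:,2].max().round(4)
U0,V0,k=100,100,212/795
box=(abs(u-(U0+408*k))<10)&(v>V0+232*k)&(v<V0+315*k)
for a,b in((.212,.222),(.222,.232),(.232,.243),(.212,.243)):
    m=box&(X[...,2]>a)&(X[...,2]<b)
    print(a,fit(m,.0272))
t=box&0
top=(abs(u-(U0+408*k))<9)&(v>V0+195*k)&(v<V0+238*k)
P=X[top];print("top z",np.nanmedian(P[:,2]),circ(X[(abs(u-209)<14)&(abs(X[...,2]-.2505)<.004)&(v>145)&(v<172)]))
z=X[...,2]
print("rim lowest",np.nanpercentile(X[box&(X[...,1]>-.09)&(z>.19)][:,2],[0,2,5]))
# same method for the lamp
for a,b in((.124,.15),(.165,.183)):
    m=(abs(u-(U0+328*k))<20)&(v<215)&(z>a)&(z<b)&(np.hypot(X[...,0]-.562,X[...,1]+.117)<.05)
    print("lamp",fit(m,.042 if a<.15 else .014))
```

```text
0.212 (53, array([ 0.5605, -0.0595]), np.float64(0.0006), np.float64(0.2122), np.float64(0.222))
0.222 (62, array([ 0.6119, -0.0644]), np.float64(0.0034), np.float64(0.222), np.float64(0.232))
0.232 (74, array([ 0.6116, -0.061 ]), np.float64(0.0033), np.float64(0.2321), np.float64(0.2429))
0.212 (189, array([ 0.6113, -0.0631]), np.float64(0.0036), np.float64(0.2122), np.float64(0.2429))
top z 0.24823737545035854 [563.5 -57.1  30.4]
rim lowest [0.20787081 0.21024408 0.21166401]
lamp (296, array([ 0.561 , -0.1161]), np.float64(0.0009), np.float64(0.1241), np.float64(0.15))
lamp (87, array([ 0.5611, -0.1159]), np.float64(0.0015), np.float64(0.1661), np.float64(0.1826))
```

Run:
```python
from h import *
from scipy.optimize import least_squares
p,X=cloud("s1.npz");v,u=np.mgrid[:384,:512];z=X[...,2];k=212/795
box=(abs(u-208.8)<10)&(v>162)&(v<184)
def fit(m,r,c0):
    P=X[m];s=least_squares(lambda c:np.hypot(P[:,0]-c[0],P[:,1]-c[1])-r,c0,loss='soft_l1',f_scale=.001)
    return len(P),s.x.round(4),np.abs(s.fun).mean().round(4)
for a,b in((.212,.222),(.222,.232),(.232,.243),(.212,.243)):print(a,fit(box&(z>a)&(z<b),.0272,[.56,-.06]))
lb=(np.hypot(X[...,0]-.562,X[...,1]+.117)<.05)
for a,b,r in((.124,.15,.042),(.162,.172,.014),(.175,.183,.014)):print("lamp",fit(lb&(z>a)&(z<b),r,[.562,-.116]))
```

```text
0.212 (53, array([ 0.5605, -0.0595]), np.float64(0.0006))
0.222 (62, array([ 0.5607, -0.0592]), np.float64(0.0006))
0.232 (74, array([ 0.5604, -0.0596]), np.float64(0.0006))
0.212 (189, array([ 0.5606, -0.0595]), np.float64(0.0006))
lamp (301, array([ 0.561 , -0.1161]), np.float64(0.0009))
lamp (49, array([ 0.5617, -0.1157]), np.float64(0.0027))
lamp (35, array([ 0.5605, -0.1161]), np.float64(0.0006))
```

step_arm(targets=[[0,[0,0,8],[0,0,0]],[0,[0,-20,8],[0,0,0]],[0,[0,-40,8],[0,0,0]],[0,[0,-57,8],[0,0,0]],[0,[0,-57,8],[0,0,0]],[0,[0,-57,8],[0,0,0]],[0,[0,-57,8],[0,0,0]]])

```text
time: 4.35
ee_pos: [0.5637, -0.1143, 0.2284]
tcp_rot: [180.0, -0.0, 163.4]
wrist_force: [0.3, -0.7, -0.6]
opening: 0.0529
grasp_force: 52.8
```

```bash
cat >> h.py <<'E'
from scipy.optimize import least_squares
def fit(X,m,r,c0):
    P=X[m];s=least_squares(lambda c:np.hypot(P[:,0]-c[0],P[:,1]-c[1])-r,c0,loss='soft_l1',f_scale=.001)
    return len(P),s.x.round(4),np.abs(s.fun).mean().round(4)
def rep(f,cx,cy,za,zb):
    p,X=cloud(f);z=X[...,2]
    cap=(np.hypot(X[...,0]-cx,X[...,1]-cy)<.031)&(X[...,0]>cx)&(abs(X[...,1]-cy)<.015)&(z>za)&(z<zb)
    print("cap",fit(X,cap,.0272,[cx,cy]))
    lb=(np.hypot(X[...,0]-.562,X[...,1]+.117)<.05)
    print("base",fit(X,lb&(z>.124)&(z<.15),.042,[.562,-.116]))
E
python3 - <<'E'
from workcell import bot
from h import *
n="scene";p,d=bot.camera(n);np.savez("s2.npz",p=p,d=d,**bot.camera_params(n))
o=bot.get_obs();print(o['time'],o['ee_pos'],o['tcp_rot'],o['wrist_force'])
rep("scene0.npz",.563,.093,.125,.155)
rep("s1.npz",.561,-.06,.215,.245)
rep("s2.npz",.561,-.116,.223,.253)
cv2.imwrite("pics/s2.png",cv2.resize(p[100:260,100:312,::-1],(795,600),interpolation=cv2.INTER_CUBIC))
E
```

```text
4.4 [ 0.56365388 -0.11428452  0.22839403] [ 1.79990048e+02 -2.42083648e-03  1.63389013e+02] [-0.53626545  0.46518825 -0.82539273]
cap (104, array([0.5618, 0.0945]), np.float64(0.0007))
base (298, array([ 0.5611, -0.1161]), np.float64(0.0008))
cap (145, array([ 0.5606, -0.0594]), np.float64(0.0007))
base (301, array([ 0.561 , -0.1161]), np.float64(0.0009))
cap (149, array([ 0.5606, -0.1145]), np.float64(0.0007))
base (296, array([ 0.561 , -0.1162]), np.float64(0.0009))
```

View pics/s2.png

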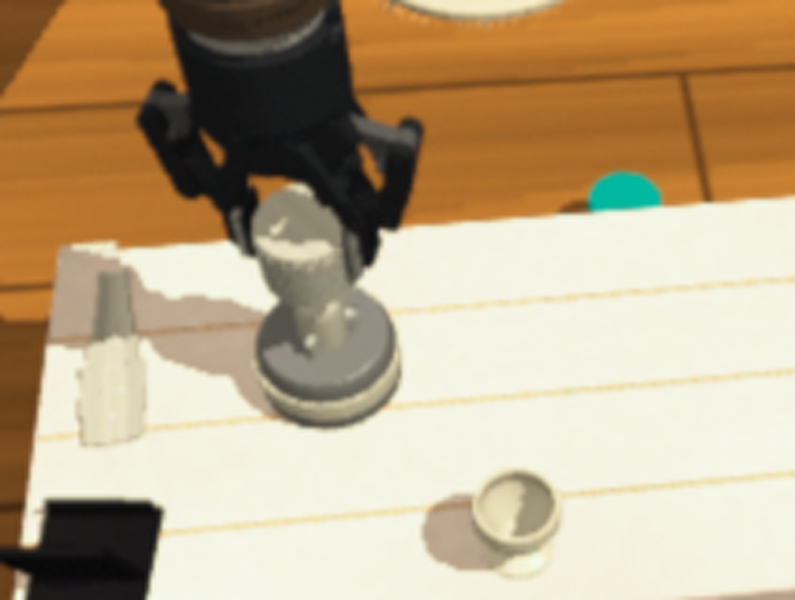

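The cap hangs upright over the tube, at crop (300,245), and sits about 1.7 mm too far to +y. I'll correct that and lower it onto the cone.

step_arm(targets=[[0,[0.4,-1.7,-8],[0,0,0]],[0,[0.4,-1.7,-18],[0,0,0]],[0,[0.4,-1.7,-26],[0,0,0]],[0,[0.4,-1.7,-32],[0,0,0]],[0,[0.4,-1.7,-36],[0,0,0]],[0,[0.4,-1.7,-36],[0,0,0]]])

```text
time: 5.0
ee_pos: [0.5637, -0.1167, 0.1916]
tcp_rot: [-180.0, -0.1, 163.3]
wrist_force: [-0.3, 0.3, -0.2]
opening: 0.053
grasp_force: 52.8
```

step_arm(targets=[[0,[0,0,-4],[0,0,0]],[0,[0,0,-7],[0,0,0]],[0,[0,0,-9],[0,0,0]],[0,[0,0,-10],[0,0,0]],[0,[0,0,-10],[0,0,0]]])

```text
time: 5.5
ee_pos: [0.5644, -0.1169, 0.1857]
tcp_rot: [180.0, 0.3, 163.3]
wrist_force: [-5.0, 0.6, 18.2]
opening: 0.0531
grasp_force: 54.9
```

step_arm(targets=[[0,[-0.7,0,1],[0,0,0.04]],[0,[-0.7,0,1],[0,0,0.08]],[0,[-0.7,0,1],[0,0,0.12]],[0,[-0.7,0,1],[0,0,0.16]],[0,[-0.7,0,1],[0,0,0.2]],[0,[-0.7,0,1],[0,0,0.24]],[0,[-0.7,0,1],[0,0,0.28]],[0,[-0.7,0,1],[0,0,0.32]]])

```text
time: 6.3
ee_pos: [0.5645, -0.1166, 0.1858]
tcp_rot: [-180.0, 0.3, -178.2]
wrist_force: [1.6, 1.8, 12.0]
opening: 0.053
grasp_force: 54.0
```

step_arm(targets=[[0,[0,0,0],[0,0,0.04]],[0,[0,0,0],[0,0,0.08]],[0,[0,0,0],[0,0,0.12]],[0,[0,0,0],[0,0,0.16]],[0,[0,0,0],[0,0,0.2]],[0,[0,0,0],[0,0,0.24]],[0,[0,0,0],[0,0,0.28]],[0,[0,0,0],[0,0,0.32]]])

```text
time: 7.1
ee_pos: [0.5647, -0.1157, 0.1858]
tcp_rot: [-180.0, 0.3, -159.9]
wrist_force: [1.0, 6.4, 12.1]
opening: 0.0526
grasp_force: 54.0
```

step_arm(targets=[[0,[0,0.7,0],[0,0,0.04]],[0,[0,0.7,0],[0,0,0.08]],[0,[0,0.7,0],[0,0,0.12]],[0,[0,0.7,0],[0,0,0.16]],[0,[0,0.7,0],[0,0,0.2]],[0,[0,0.7,0],[0,0,0.24]],[0,[0,0.7,0],[0,0,0.28]],[0,[0,0.7,0],[0,0,0.32]]])

```text
time: 7.9
ee_pos: [0.5644, -0.1148, 0.1858]
tcp_rot: [-179.9, 0.3, -141.5]
wrist_force: [0.7, 7.6, 12.4]
opening: 0.0528
grasp_force: 54.1
```

step_arm(targets=[[0,[0,0.8,0],[0,0,0.04]],[0,[0,0.8,0],[0,0,0.08]],[0,[0,0.8,0],[0,0,0.12]],[0,[0,0.8,0],[0,0,0.16]],[0,[0,0.8,0],[0,0,0.2]],[0,[0,0.8,0],[0,0,0.24]],[0,[0,0.8,0],[0,0,0.28]],[0,[0,0.8,0],[0,0,0.32]]])

```text
time: 8.7
ee_pos: [0.5641, -0.1139, 0.1857]
tcp_rot: [-179.9, 0.2, -123.2]
wrist_force: [-1.8, 9.0, 13.1]
opening: 0.0528
grasp_force: 54.1
```

step_arm(targets=[[0,[-0.3,1,0],[0,0,0.03]],[0,[-0.6,1,0],[0,0,0.06]],[0,[-0.8,1,0],[0,0,0.09]],[0,[-0.8,1,0],[0,0,0.12]],[0,[-0.8,1,0],[0,0,0.15]],[0,[-0.8,1,0],[0,0,0.18]],[0,[-0.8,1,0],[0,0,0.21]],[0,[-0.8,1,0],[0,0,0.24]]])

```text
time: 9.5
ee_pos: [0.5636, -0.1136, 0.1853]
tcp_rot: [-179.8, 0.1, -109.5]
wrist_force: [1.9, 4.2, 7.9]
opening: 0.0533
grasp_force: 53.6
```

step_arm(targets=[[0,[-0.2,0.3,-1],[0,0,0.03]],[0,[-0.3,0.3,-1],[0,0,0.06]],[0,[-0.4,0.3,-1],[0,0,0.09]],[0,[-0.4,0.3,-1],[0,0,0.12]],[0,[-0.4,0.3,-1],[0,0,0.15]],[0,[-0.4,0.3,-1],[0,0,0.18]]])

```text
time: 10.1
ee_pos: [0.5622, -0.1139, 0.1823]
tcp_rot: [-180.0, 0.0, -99.2]
wrist_force: [0.6, 0.6, -1.3]
opening: 0.0527
grasp_force: 52.9
```

```bash
python3 -c "
from workcell import bot
o=bot.get_obs();print(o['time'],o['q'],o['ee_pos'],o['tcp_rot'],o['wrist_force'],o['torque'])"
```

```text
10.1 [-1.14583283e+01  7.46900055e+00  7.35817307e+00  8.98673615e+01
  7.68782795e-03 -9.22687970e+01] [ 0.56221559 -0.11391927  0.18233204] [-1.79977902e+02  6.81835455e-03 -9.91895285e+01] [ 0.55215117  0.60919213 -1.3430941 ] [ 0.12198665 -0.03597541 -0.05795209]
```

The keyways have dropped over the pins: z fell 3.5 mm and the force vanished. Now pushing straight down.

step_arm(targets=[[0,[0,0,-2],[0,0,0]],[0,[0,0,-4],[0,0,0]],[0,[0,0,-6],[0,0,0]],[0,[0,0,-8],[0,0,0]],[0,[0,0,-8],[0,0,0]]])

```text
time: 10.6
ee_pos: [0.5622, -0.1139, 0.1742]
tcp_rot: [-180.0, 0.0, -99.3]
wrist_force: [0.1, 0.1, 1.8]
opening: 0.0528
grasp_force: 53.2
```

step_arm(targets=[[0,[0,0,-2],[0,0,0]],[0,[0,0,-3],[0,0,0]],[0,[0,0,-4],[0,0,0]],[0,[0,0,-5],[0,0,0]],[0,[0,0,-5],[0,0,0]],[0,[0,0,-5],[0,0,0]]])

```text
time: 11.2
ee_pos: [0.5622, -0.1139, 0.1719]
tcp_rot: [-179.8, -0.0, -99.3]
wrist_force: [-6.1, 1.2, 18.3]
opening: 0.0529
grasp_force: 54.9
```

Run:
```python
from workcell import bot
from h import *
n="scene";p,d=bot.camera(n);np.savez("s3.npz",p=p,d=d,**bot.camera_params(n))
o=bot.get_obs();print(o['time'],o['ee_pos'],o['tcp_rot'],o['wrist_force'],o['torque'],o['opening'],o['grasp_force'])
rep("s3.npz",.561,-.116,.168,.196)
p_,X=cloud("s3.npz");z=X[...,2];m=(np.hypot(X[...,0]-.561,X[...,1]+.116)<.024)&(z>.19)&(z<.215);print("top z",np.percentile(z[m],[10,50,90]),m.sum())
cv2.imwrite("pics/s3.png",cv2.resize(p[140:230,130:250,::-1],(800,600),interpolation=cv2.INTER_CUBIC))
```

```text
11.25 [ 0.56220596 -0.11390333  0.1718573 ] [-1.79840950e+02 -3.62387166e-03 -9.92596576e+01] [-5.41955244  1.69317336 18.32921575] [ 0.42410366  1.31345363 -0.02331671] 0.052899758432967785 54.86914603000514
cap (37, array([ 0.5636, -0.121 ]), np.float64(0.0006))
base (294, array([ 0.5612, -0.1161]), np.float64(0.0008))
top z [0.1980709  0.19921324 0.20040667] 113
```

View pics/s3.png

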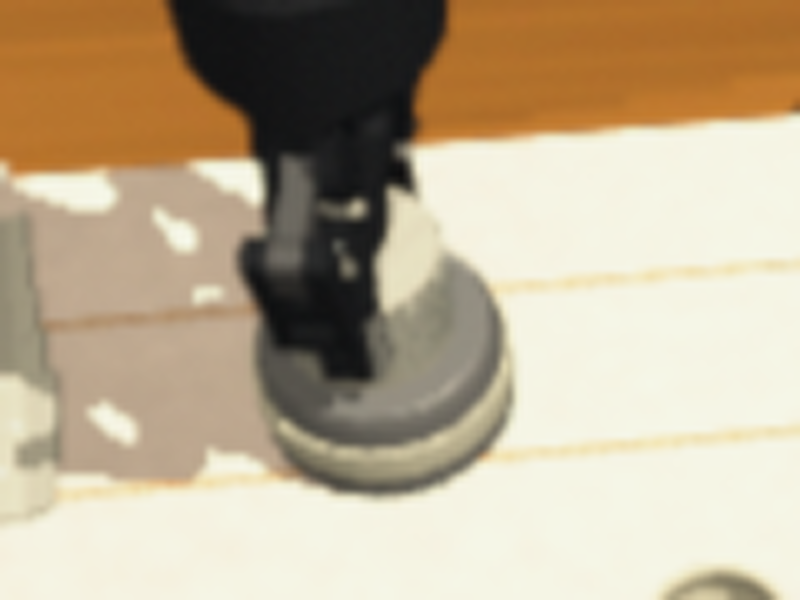

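The cap sits with its rim on the grey base. Its top is at 0.199 m, 80 mm above the crate as expected when home, and TCP dropped 13.8 mm from the pins with about 18 N of push. I'll hold briefly and hand in.

step_arm(targets=[[0,[0,0,0],[0,0,0]],[0,[0,0,0],[0,0,0]],[0,[0,0,0],[0,0,0]],[0,[0,0,0],[0,0,0]]])

```text
time: 11.65
ee_pos: [0.5622, -0.1139, 0.1719]
tcp_rot: [-179.8, -0.0, -99.3]
wrist_force: [-5.3, 2.2, 17.7]
opening: 0.0528
grasp_force: 54.9
```

```bash
python3 -c "
from workcell import bot
o=bot.get_obs();print(o['time'],o['ee_pos'],o['wrist_force'],o['grasp_force']);print(bot.job_done())"
```

```text
11.65 [ 0.56221211 -0.11394153  0.17189201] [-5.26556849  2.15779279 17.74396427] 54.86928892036303
the job is handed in; nothing more can be done
None
```

The cap is over the lamp's pins after a turn of about 97°, pushed fully home and still held there with about 18 N. I handed the job in at 11.65 s; `job_done()` returned no verdict.

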